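Set the sliding stop and bring the tile up to it

TASK

On the tile gauge, push the sliding stop along its rail until its spring pin drops into the notch of the index bar. Then push the tile that lies on the gauge along the fence until its edge rests flat against the stop, with the pin still in its notch. Only push with the fingers: lift neither the tile nor the pin, and leave everything else where it lies.

Things in the scene. Friction and masses are not known exactly. Their poses are not given: they have to be found in the camera images.
- gauge: Tile gauge: fixed grey board 245 (x) x 580 (y) x 12 mm on the bench, turned up to 0.18 rad; origin under its centre, z up. Its top (the bed) is 12 mm above the bench. Along its +x side runs an aluminium rail 560 mm long, 30 wide, 20 high above the bed; the rail's face towards the robot, at x = +60 mm, is the fence.
- stop (a joint): The stop's travel along the rail, m: it grows as the stop is pushed towards the board's -y, range -0.01 to 0.29; the stop plate's middle lies at y = 0.20 - value in the board's frame. It slides against about 1.2 N of friction and stays where it is left.
- push_face (a point): Point on the face to push of the sliding stop: the +y face of its upright aluminium plate, 29 mm above the bench; axes as the board's. The plate spans x from -65 to +43 mm of this point, is 12 mm thick (y) and 30 high, lower edge 14 mm above the bench. At the fence it joins a grey carriage on the rail, 50 mm along y, top 65 mm above the bench, which bears the spring pin.
- tile_face (a point): Point on the opposite (-y) face of the stop plate, 5 mm above the bed: where the tile must come to rest. Axes as the board's.
- pin_foot (a point): Lowest point of the stop's spring pin: a free-turning steel roller of 20 mm diameter under a black knob (22 mm wide, top 58 mm above this point), on an outrigger beyond the rail (+x), in line (same y) with the middle of the stop plate. It moves with the stop and rides on the index bar.
- pin (a joint): How far the spring pin has dropped, m: 0 riding on top of the index bar, about 0.006 down in the notch, negative if pulled up. Its spring presses with 4.4 to 5 N. As it drops in, the stop pulls itself the last 5 mm or so to the notch's middle; then some 9 to 10 N along the rail, either way, push it out again.
- notch (a point): Centre of the one notch in the index bar, level with the bar's top (28 mm above the bench). The bar is dark steel, 348 x 20 x 16 mm, fixed on the board beyond the rail and parallel to it, at a different place along it each time. The notch is 18 mm wide (y), open above, with a bright floor, 90 to 210 mm to the -y side of the stop's start.
- tile: The tile to gauge: square white ceramic tile 100 x 100 x 10 mm, 0.18 to 0.3 kg, flat on the bed on the -y side of the stop, beside the fence (gap some 3 to 9 mm), turned up to 0.08 rad; origin under its centre, axes along its edges, roughly as the board's. It starts some 60 to 195 mm short of its place.
- spare_tile: Bystander: a larger loose white tile, 110 x 110 x 10 mm, beyond the gauge board; origin under its centre.
- spacer_jar: Bystander: a small clear round jar with white lid, diameter 40, height 45 mm, standing on the gauge board on the robot's side of the working lane; origin under its centre.
- pencil: Bystander: a flat wooden pencil 140 x 12 x 8 mm lying on the gauge board along its y, on the robot's side of the tile; origin under its centre.
- float: Bystander: rubber grout float 240 x 95 x 72 mm with bar handle, on the bench to the right (-y); origin under its centre.
- trowel: Bystander: blue plastic notched trowel 220 x 112 x 65 mm with bar handle, on the bench to the left (+y); origin under its centre.
- scraper: Bystander: steel putty scraper with wooden handle, 210 x 75 x 18 mm, beyond the gauge board; origin near the blade end of the handle, at its underside.
There are look-alikes about, which are no part of the job. Leave any brown or pink look-alike of the tile alone.

How it is judged:
On the way, in this order (a step that is already met when the one before it is completed fails the run):
1. the stop stands with its pin down in the notch (value of joint pin above 0.0035 m and y of pin_foot in the frame of notch between -0.0035 and 0.0035 m), for 0.3 s.
2. the tile lies flat against the stop, the pin still in the notch (all of step 1 and y of tile in the frame of tile_face between -0.0545 and -0.048 m and angle between the y axis of tile and the y axis of gauge, either way round below 0.06 rad and x of tile in the frame of gauge between -0.012 and 0.013 m), for 0.2 s.
At the end, for the whole second after the job is handed in: The pin is down at least 3.5 mm and within 3.5 mm of the notch's middle; the tile's edge is within 4.5 mm of the stop's face and square to the gauge within 0.06 rad, its side less than 22 mm from the fence, lying at rest on the bed (all of step 2 and linear speed of tile below 0.01 m/s and height (world z) of tile below 0.0145 m); the robot touches nothing.
It fails at once if the tile is lifted or tipped (height (world z) of tile above 0.019 m or angle between tile's own z axis and vertical above 0.15 rad).
It fails at once if the pin is pulled up by hand (value of joint pin below -0.004 m).
It fails at once if a bystander is disturbed (distance of any of spare_tile, spacer_jar, pencil, float, trowel, scraper from where it was at the start of the episode above 0.015 m).
It also fails if it takes over 61 s, if anything falls off the work surface, if the arm or the gripper's body presses on something with over 40 N, if the wrist force passes 120 N, or if a joint passes its speed limit or range.

ROBOT

A 7-joint arm with a two-finger parallel gripper is mounted at the origin on the work surface. World frame = base frame: x ahead of the robot, y to its left, z up, the work surface at z = 0. Lengths are in m, angles in rad, forces in N, time in s.
With the tool pointing down it reaches from about 0.4 to 0.875 m from the base axis. Payload 19.3 kg.
Tool frame: the origin (TCP) lies on the mounting face of the last link; the fingertips stand 173 mm ahead of it and the grasp point (between the pads) lies 155 mm ahead of it (nose_length is the distance from the TCP to the fingertips, in m); z points along the fingers, x is the direction in which the jaws open and shut, and the axes are right-handed (so a half turn about z gives the same grasp; the last joint's range is limited). The gripper opens to 85 mm and grips with 20 to 120 N. Pads are 22 mm wide; open, the fingers measure 114 mm over their backs; the gripper's body (76 mm by 85 mm) begins 54 mm behind the grasp point. The pads swing forward as they close: fully open they stand 13 mm farther back than shut.
Start: joints at [1.269, 0.521, -0.036, 1.599, 0.021, 1.021, -0.113], TCP at [0.144, -0.608, 0.405] pointing down, gripper open.
Joint ranges: [-2.91, 2.91], [-0.3, 2.13], [-1.5, 1.42], [0.17, 2.43], [-1.26, 4.41], [0.16, 1.93], [-2.52, 2.52]. Speed limits (rad/s): [1.89, 1.89, 2.39, 2.39, 3.01, 3.01, 3.01].

INTERFACE

Orientations are given as a unit quaternion [w, x, y, z].
In Python, from workcell import * gives the robot as it stands.
- The arm moves only by the tool arm_command, never from a script. Its argument "deltas" is a list that holds one entry, the list of rows, each a list of 7 numbers: the turn, a rotation vector about the tool's x, y, z in degrees, then the shift along the tool's x, y, z in mm, then the closure in counts, from 0 (fully open) to 255 (shut). A call has exactly 5 rows; each row shifts and turns the commanded pose from where the row before left it, along the tool's axes as they then stand; what a row does not reach is not made up. A row lasts 1/8 s, in which the tool goes at most 62.5 mm and 10.7 degrees, less where a joint would pass 70% of its speed; a pose out of reach is approached as far as the arm can. A call with a gripper value outside its range is refused whole. The fingers move at their own pace and stop on an object; "force" is the grip in N (left out, the last holds). Time passes only in rows, so rows that do not move let the fingers close, or fill a call up. It gives the time, the measured TCP pose, the force and the opening at its end, in the units of the state.
- read_state(): the state, without advancing time (a new reading comes with each control period).
- read_camera(name): name is "side" or "top"; returns a dict with "img" (384x512x3 uint8, red, green, blue), "z_map" (384x512 float32, m along the optical axis (not along the pixel's ray), 0 where there is no reading), "K" (3x3 intrinsics, pixels), "extrinsics" (4x4, takes a point from camera to world coordinates). Camera axes: x right, y down, z forward; pixel columns grow to the right and rows downward; lengths in m; the calibration is good to about 2 mm. A picture is of the moment at which its call begins.
- finish_job(): hands the job in, once; it reports no verdict.
Trained networks look in the newest picture that a camera, given by its name, has taken for a name from the list of things; names that differ only in an ending like _2 or _b are one class to them, and where a whole thing is asked for, a point or a joint stands for the part that bears it (a point fixed in the world has none). Each returns a list of dicts, best first, with "score" (0 to 1); they miss things now and then, are a little off and sometimes report something else, mostly with a low value. They report only what shows in the picture. A call takes as long as a camera call. They do not tell look-alikes from the thing itself.
- outline_of(target, camera): "mask" (384x512 bool, what is visible of it) and "rect" ([left, top, width, height] in pixels, round what is visible of it).
- landmark_of(target, camera): "point" ([column, row] in pixels: a listed point, or the origin of a listed thing).
The state is a dict: "clock": time; "joint_pos": joint angles; "qd": joint speeds; "effort": joint torques, N m; "eef_pos": TCP position; "ee_rot": TCP orientation; "contact_force": force on the tool from outside, world axes, zero at the start; "wrist_torque": the same for the moment, N m; "finger_gap": opening from 0.0 (shut) to 1.0 (fully open).
Only numpy, scipy, OpenCV 4.12 (cv2) and the standard library are available. Lean on these libraries where they do the work, as an engineer would, in place of code of your own. Each camera call takes 0.05 s, during which the arm holds its last target.

## Working session

There is one attempt and no reset: what is moved stays moved. The work goes in short steps, Python scripts to look and compute and a tool call to move; the robot and the scene stay as the last step left them, time stands still between calls to the robot, and variables do not carry over. Pictures are saved under pics/ and viewed, and the job is handed in when it is done.

Besides the shell and the picture viewer there is one more tool, called after "Emit:" as a command line: name --argument value ..., lists and objects as JSON in quotes. arm_command: Moves the arm, as the interface text tells. Its arguments: {"type":"object","properties":{"deltas":{"type":"array"},"force":{"type":"number"}},"required":["deltas"]}

```bash
mkdir -p pics; cat > h.py <<'E'
from workcell import *
import numpy as np, cv2
from scipy.spatial.transform import Rotation as R
def px2w(cam,pt,z=None):
    K=cam["K"];T=cam["extrinsics"];u,v=pt
    d=np.array([(u-K[0,2])/K[0,0],(v-K[1,2])/K[1,1],1.])
    if z is None:
        return T[:3,:3]@(d*cam["z_map"][int(round(v)),int(round(u))])+T[:3,3]
    dw=T[:3,:3]@d;o=T[:3,3];return o+dw*(z-o[2])/dw[2]
def w2px(cam,p):
    T=cam["extrinsics"];c=T[:3,:3].T@(np.array(p)-T[:3,3]);q=cam["K"]@c;return q[:2]/q[2]
def save(cam,n,s=1.5):
    cv2.imwrite("pics/"+n,cv2.resize(cam["img"][:,:,::-1],None,fx=s,fy=s,interpolation=cv2.INTER_CUBIC))
E
python3 - <<'E'
from h import *
s=read_state();print(s["clock"],s["eef_pos"],s["ee_rot"],s["finger_gap"])
for n in("top","side"):
    c=read_camera(n);save(c,n+"0.png");print(n,c["extrinsics"][:3].round(3).tolist(),c["K"][0,0])
    for t,z in(("push_face",.029),("tile_face",.017),("pin_foot",.028),("notch",.028),("tile",.012),("gauge",0.),("spacer_jar",.012),("pencil",.012)):
        for r in landmark_of(t,n)[:3]: print(t,round(r["score"],2),np.round(r["point"],1),px2w(c,r["point"],z).round(4))
E
```

```text
0.0 [ 0.14351937 -0.6081613   0.40413146] [-3.27415159e-04  7.84128643e-01 -6.20598061e-01 -4.58883300e-04] 0.9965116620676544
top [[-0.025, -0.981, 0.191, 0.327], [-0.999, 0.02, -0.028, 0.008], [0.023, -0.192, -0.981, 1.117]] 368.3183554283134
push_face 0.92 [192.1 192.1] [0.547  0.1879 0.029 ]
tile_face 0.72 [200.3 198.2] [0.5302 0.1649 0.017 ]
pin_foot 0.2 [192.4 190.8] [0.5512 0.1872 0.028 ]
notch 0.92 [242.5 159.9] [0.6448 0.0354 0.028 ]
tile 0.96 [324. 277.] [ 0.2881 -0.1982  0.012 ]
tile 0.63 [177.1 279.2] [0.2929 0.2311 0.012 ]
tile 0.62 [292.5 197.8] [ 0.5265 -0.1151  0.012 ]
gauge 0.93 [251.4 197.8] [0.5313 0.0105 0.    ]
spacer_jar 0.5 [236.6 228. ] [0.438  0.0566 0.012 ]
pencil 0.48 [302.  231.6] [ 0.4228 -0.1395  0.012 ]
side [[-1.0, 0.001, 0.029, 0.508], [-0.021, 0.693, -0.721, 0.818], [-0.021, -0.721, -0.693, 0.819]] 347.91557742300944
push_face 0.57 [288.2 165.8] [ 0.4298 -0.1376  0.029 ]
tile_face 0.63 [256.5 234.7] [0.5366 0.1655 0.017 ]
pin_foot 0.7 [201.2 163.1] [ 0.7423 -0.1555  0.028 ]
pin_foot 0.44 [220.3 232.8] [0.6425 0.1677 0.028 ]
notch 0.73 [252.8 237.9] [0.5467 0.1863 0.028 ]
notch 0.71 [224.2 199.5] [0.643  0.0299 0.028 ]
tile 0.95 [346.1 254.6] [0.2843 0.2318 0.012 ]
tile 0.85 [326.2 158.6] [ 0.2861 -0.1991  0.012 ]
tile 0.72 [258.9 172.9] [ 0.5336 -0.1192  0.012 ]
gauge 0.61 [259.7 203.4] [0.5292 0.0202 0.    ]
spacer_jar 0.68 [287.7 213.4] [0.4405 0.0756 0.012 ]
pencil 0.47 [199.3 162.7] [ 0.7544 -0.1775  0.012 ]
pencil 0.44 [289.  167.1] [ 0.4255 -0.1508  0.012 ]
```

View pics/top0.png

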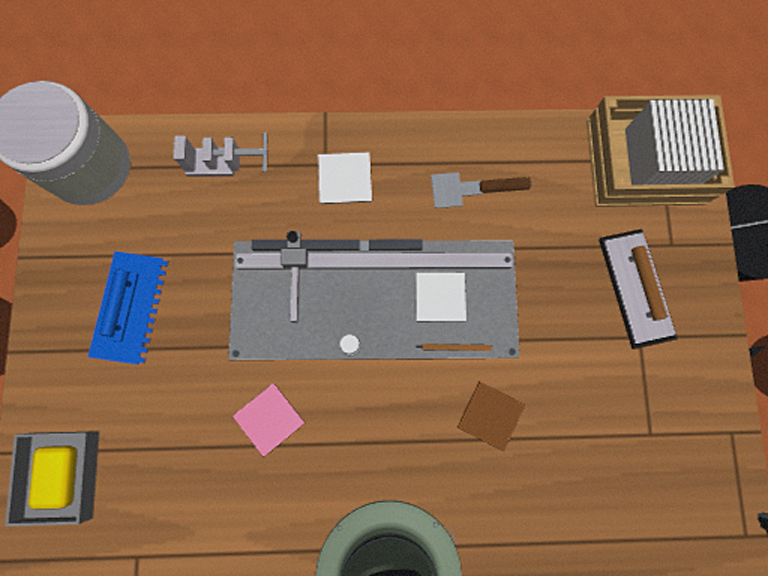

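View pics/side0.png

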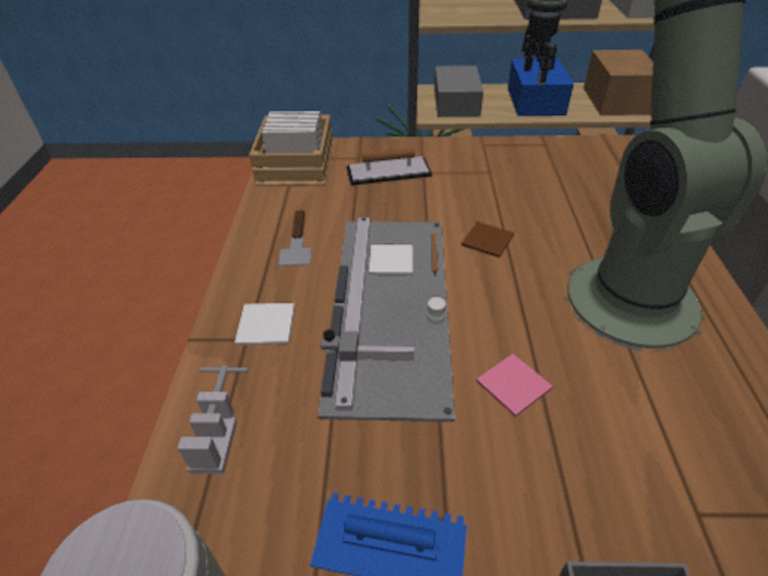

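```bash
python3 - <<'E'
from h import *
c=read_camera("top");
im=c["img"][150:250,145:355];cv2.imwrite("pics/crop1.png",cv2.resize(im[:,:,::-1],None,fx=3.8,fy=3.8,interpolation=cv2.INTER_CUBIC))
for t in("gauge","tile","stop","pencil","spacer_jar"):
    for o in outline_of(t,"top")[:3]:
        m=o["mask"].astype(np.uint8);print(t,round(o["score"],2),o["rect"],m.sum(),end=" ")
        cn=max(cv2.findContours(m,0,1)[0],key=cv2.contourArea)
        z={"gauge":.012,"tile":.022,"pencil":.02}.get(t,.044)
        w=np.array([px2w(c,p,z)[:2] for p in cn[:,0].astype(float)],np.float32)
        r=cv2.minAreaRect(w);print(np.round(r[0],4),np.round(r[1],4),round(r[2],2))
E
```

```text
gauge 0.6 [154.1, 154.1, 192.0, 86.0] 13062 [0.5358 0.0157] [0.5818 0.263 ] 88.67
tile 0.85 [302.1, 255.2, 46.9, 47.3] 1212 [ 0.2883 -0.2059] [0.1016 0.1001] 61.23
tile 0.79 [154.5, 256.8, 46.8, 47.0] 1193 [0.2931 0.2239] [0.0985 0.0991] 38.85
tile 0.77 [277.4, 181.1, 30.9, 33.6] 1005 [ 0.5259 -0.1167] [0.0992 0.0956] 88.88
stop 0.72 [185.8, 154.6, 21.9, 61.7] 600 [0.5699 0.1739] [0.1831 0.0537] 0.81
stop 0.19 [167.7, 158.5, 112.7, 7.1] 717 [0.6305 0.0394] [0.2411 0.0188] 88.96
pencil 0.68 [279.0, 229.0, 47.4, 5.4] 137 [ 0.4231 -0.143 ] [0.1346 0.0105] 87.24
pencil 0.6 [229.4, 220.5, 10.9, 19.1] 160 [0.4345 0.0655] [0.0387 0.0417] 89.24
pencil 0.53 [276.6, 180.3, 33.7, 34.4] 1038 [ 0.5248 -0.1171] [0.1    0.0988] 88.88
spacer_jar 0.64 [229.7, 221.6, 12.7, 17.0] 146 [0.4307 0.0657] [0.0393 0.0347] 43.95
```

View pics/crop1.png

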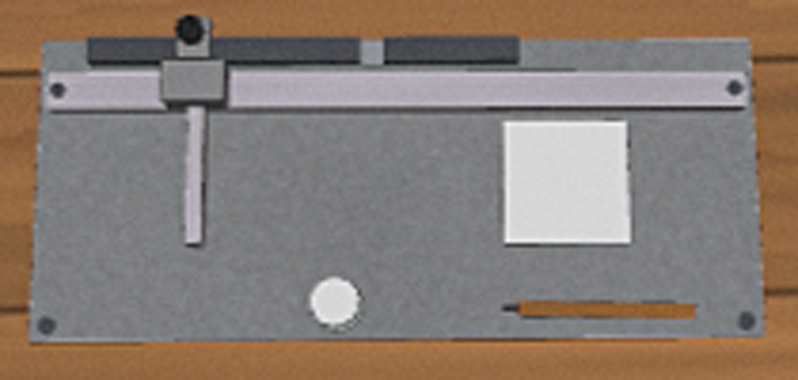

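```bash
python3 - <<'E'
from h import *
c=read_camera("top")
f=lambda x,y,z:px2w(c,(145+(x+.5)/3.8-.5,150+(y+.5)/3.8-.5),z)[:2].round(4)
a=f(50,110,.032),f(745,104,.032);print("fence",*a,np.degrees(np.arctan2((a[0]-a[1])[0],(a[0]-a[1])[1])))
a=f(30,341,.012),f(763,337,.012);print("board",*a,np.degrees(np.arctan2((a[0]-a[1])[0],(a[0]-a[1])[1])))
a=f(43,40,.012),f(749,40,.012);print("boardtop",*a,np.degrees(np.arctan2((a[0]-a[1])[0],(a[0]-a[1])[1])))
print("notch",f(360,52,.028),f(384,52,.028))
print("plate",f(188,108,.044),f(206,108,.044),f(186,243,.044),f(201,243,.044))
print("knob",f(190,28,.082))
print("tile",*[f(*p,.022) for p in((503,121),(628,121),(631,242),(503,242))])
print("jar",f(335,300,.057))
E
```

```text
fence [0.59   0.2905] [ 0.5842 -0.2624] 0.6010188683381951
board [0.4099 0.3058] [ 0.3997 -0.2692] 1.0162707161672102
boardtop [0.6535 0.3031] [ 0.643  -0.2743] 1.0418070357471632
notch [0.6341 0.0452] [0.6338 0.0259]
plate [0.5866 0.1799] [0.5863 0.1659] [0.4798 0.1803] [0.4796 0.1688]
knob [0.6403 0.173 ]
tile [ 0.5763 -0.0686] [ 0.5743 -0.1693] [ 0.4762 -0.1668] [ 0.4784 -0.0654]
jar [0.4321 0.0656]
```

```bash
cat >> h.py <<'E'
def sR():
    s=read_state();q=s["ee_rot"];return np.array(s["eef_pos"]),R.from_quat([q[1],q[2],q[3],q[0]]),s
def plan(p,r,targets,yaws):
    """rows to reach each world target w/ tool pointing down and tool-x yaw (deg)"""
    out=[]
    for t,y in zip(targets,yaws):
        g=R.from_euler("z",y,degrees=True)*R.from_euler("x",180,degrees=True)
        tr=(r.inv()*g).as_rotvec(degrees=True)
        sh=r.inv().apply(np.array(t)-p)*1000
        tr=tr.round(1);sh=sh.round(0)
        out.append([*tr.tolist(),*sh.tolist()]);p=p+r.apply(sh)/1000;r=r*R.from_rotvec(tr,degrees=True)
    return out
E
python3 - <<'E'
from h import *
p,r,s=sR();N=15
a0=np.arctan2(p[1],p[0]);a1=np.arctan2(.215,.55);x=r.apply([1,0,0]);y0=np.degrees(np.arctan2(x[1],x[0]))
T=[];Y=[]
for k in range(1,N+1):
    f=k/N;a=a0+(a1-a0)*f;rad=.625+(np.hypot(.55,.215)-.625)*f
    T.append([rad*np.cos(a),rad*np.sin(a),p[2]+(.26-p[2])*f]);Y.append(y0+(-1-y0)*f)
for q in plan(p,r,T,Y):print(q)
E
```

```text
[-0.0, 0.0, -5.0, -6.0, -71.0, 10.0]
[-0.0, 0.0, -5.1, -9.0, -70.0, 9.0]
[-0.0, 0.0, -5.0, -10.0, -70.0, 10.0]
[-0.0, 0.0, -5.1, -11.0, -70.0, 10.0]
[-0.0, 0.0, -5.0, -14.0, -69.0, 9.0]
[-0.0, 0.0, -5.1, -15.0, -68.0, 10.0]
[-0.0, 0.0, -5.0, -17.0, -67.0, 10.0]
[-0.0, 0.0, -5.1, -19.0, -67.0, 9.0]
[-0.0, 0.0, -5.0, -20.0, -66.0, 10.0]
[-0.0, 0.0, -5.1, -22.0, -65.0, 9.0]
[-0.0, 0.0, -5.0, -24.0, -65.0, 10.0]
[-0.0, 0.0, -5.1, -25.0, -63.0, 10.0]
[-0.0, -0.0, -5.0, -26.0, -63.0, 9.0]
[-0.0, -0.0, -5.1, -29.0, -61.0, 10.0]
[-0.0, -0.0, -5.0, -29.0, -61.0, 10.0]
```

Emit:
arm_command --deltas '[[[0, 0, -5, -6, -60, 5, 255], [0, 0, -5, -9, -60, 5, 255], [0, 0, -5, -10, -60, 5, 255], [0, 0, -5, -11, -60, 5, 255], [0, 0, -5, -13, -60, 5, 255]]]' --force 20

```text
clock: 1.88
eef_pos: [0.398, -0.4452, 0.3796]
ee_rot: [0.0, 0.9, -0.435, 0.0]
contact_force: [-0.3, -0.4, 0.0]
finger_gap: -0.002
```

Emit:
arm_command --deltas '[[[0, 0, -5, -14, -60, 5, 255], [0, 0, -5, -15, -59, 5, 255], [0, 0, -5, -17, -58, 5, 255], [0, 0, -5, -18, -58, 5, 255], [0, 0, -5, -20, -58, 5, 255]]]'

```text
clock: 2.5
eef_pos: [0.5279, -0.1734, 0.3546]
ee_rot: [-0.0, 0.973, -0.23, 0.0]
contact_force: [1.3, 0.4, -0.2]
finger_gap: -0.005
```

```bash
python3 - <<'E'
from h import *
p,r,s=sR();x=r.apply([1,0,0]);y0=np.degrees(np.arctan2(x[1],x[0]));print(s["clock"],p,y0,s["joint_pos"],s["finger_gap"])
N=10
g=np.array([.55,.218,.25])
for q in plan(p,r,[p+(g-p)*k/N for k in range(1,N+1)],[y0+(-1-y0)*min(k/5,1) for k in range(1,N+1)]):print(q)
E
```

```text
2.5 [ 0.52787579 -0.17340639  0.35463962] -26.563526480807848 [ 0.4611336   0.48918022 -0.34162965  1.8224913   0.20837672  0.86441193
 -0.44291956] -0.00466445738377618
[-0.0, -0.0, -5.1, -16.0, -36.0, 10.0]
[-0.0, -0.0, -5.1, -12.0, -37.0, 11.0]
[-0.0, -0.0, -5.1, -9.0, -38.0, 10.0]
[-0.0, -0.0, -5.2, -5.0, -39.0, 11.0]
[-0.0, -0.0, -5.1, -2.0, -39.0, 10.0]
[0.0, -0.0, 0.0, 1.0, -39.0, 11.0]
[0.0, -0.0, 0.0, 2.0, -40.0, 10.0]
[0.0, -0.0, 0.0, 2.0, -39.0, 11.0]
[0.0, -0.0, 0.0, 1.0, -39.0, 10.0]
[0.0, -0.0, 0.0, 2.0, -39.0, 11.0]
```

Emit:
arm_command --deltas '[[[0, 0, -5, -16, -36, 10, 255], [0, 0, -5, -12, -37, 10, 255], [0, 0, -5, -9, -38, 10, 255], [0, 0, -5, -5, -39, 10, 255], [0, 0, -5, -2, -39, 10, 255]]]'

```text
clock: 3.12
eef_pos: [0.5397, 0.0213, 0.3045]
ee_rot: [-0.0, 1.0, -0.014, 0.0]
contact_force: [-0.1, 0.5, -0.4]
finger_gap: -0.004
```

Emit:
arm_command --deltas '[[[0, 0, 0, 1, -40, 10, 255], [0, 0, 0, 2, -40, 10, 255], [0, 0, 0, 2, -40, 10, 255], [0, 0, 0, 1, -40, 10, 255], [0, 0, 0, 0, -40, 10, 255]]]'

```text
clock: 3.75
eef_pos: [0.5518, 0.221, 0.2544]
ee_rot: [0.0, 1.0, -0.015, 0.0]
contact_force: [-0.1, 0.7, -0.1]
finger_gap: 0.001
```

```bash
python3 - <<'E'
from h import *
p,r,s=sR();x=r.apply([1,0,0]);y0=np.degrees(np.arctan2(x[1],x[0]));print(s["clock"],p,y0)
print(plan(p,r,[[.552,.215,.195]],[-1]))
for n in("top","side"):
    c=read_camera(n);save(c,n+"1.png")
E
```

```text
3.75 [0.5517543  0.22104214 0.25439037] -1.7369253721526305
[[0.0, -0.0, -0.7, 0.0, 6.0, 59.0]]
```

View pics/side1.png

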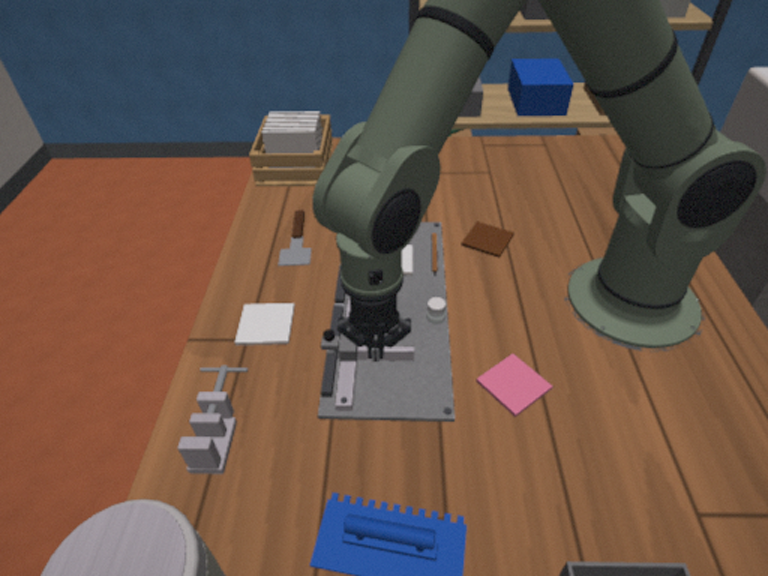

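Emit:
arm_command --deltas '[[[0, 0, -0.7, -6, 0, 15, 255], [0, 0, 0, -6, 0, 15, 255], [0, 0, 0, 0, 0, 15, 255], [0, 0, 0, 0, 0, 12, 255], [0, 0, 0, 0, 0, 0, 255]]]'

```text
clock: 4.47
eef_pos: [0.5395, 0.2198, 0.1967]
ee_rot: [0.0, 1.0, -0.009, -0.001]
contact_force: [-0.3, -0.6, 0.3]
finger_gap: -0.0
```

```bash
python3 - <<'E'
from h import *
p,r,s=sR();print(s["clock"],p,s["contact_force"])
c=read_camera("side");cv2.imwrite("pics/side2.png",cv2.resize(c["img"][140:290,180:320,::-1],None,fx=4,fy=4))
E
```

```text
4.475 [0.53954415 0.21981436 0.19667219] [-0.25158974 -0.62139197  0.31625712]
```

View pics/side2.png

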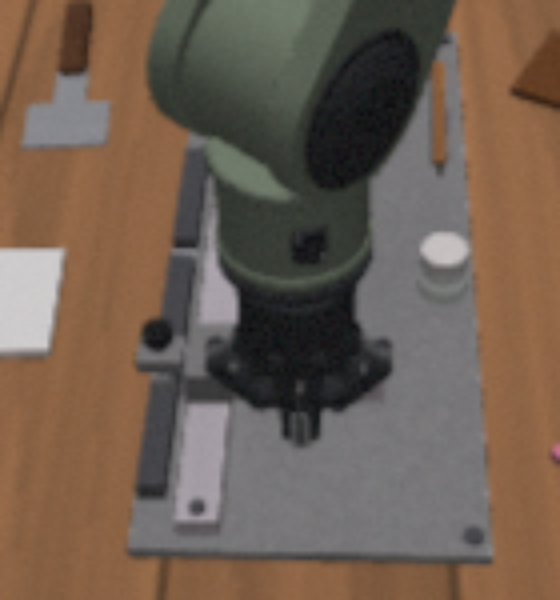

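Emit:
arm_command --deltas '[[[0, 0, 0, 0, 12, 0, 255], [0, 0, 0, 0, 12, 0, 255], [0, 0, 0, 0, 15, 0, 255], [0, 0, 0, 0, 15, 0, 255], [0, 0, 0, 0, 15, 0, 255]]]'

```text
clock: 5.15
eef_pos: [0.5386, 0.15, 0.198]
ee_rot: [-0.0, 1.0, -0.009, 0.0]
contact_force: [1.1, 3.2, 2.1]
finger_gap: 0.002
```

Emit:
arm_command --deltas '[[[0, 0, 0, 0, 15, 0, 255], [0, 0, 0, 0, 15, 0, 255], [0, 0, 0, 0, 15, 0, 255], [0, 0, 0, 0, 15, 0, 255], [0, 0, 0, 0, 10, 0, 255]]]'

```text
clock: 5.78
eef_pos: [0.5371, 0.0799, 0.1976]
ee_rot: [0.0, 1.0, -0.009, -0.0]
contact_force: [1.0, 3.5, -0.0]
finger_gap: 0.001
```

```bash
python3 - <<'E'
from h import *
p,r,s=sR();print(s["clock"],p,s["contact_force"])
for n in("top","side"):
    c=read_camera(n);y0,y1,x0,x1=(140,290,180,320) if n=="side" else (140,250,150,310)
    cv2.imwrite("pics/%s3.png"%n,cv2.resize(c["img"][y0:y1,x0:x1,::-1],None,fx=4,fy=4,interpolation=cv2.INTER_CUBIC))
E
```

```text
5.775 [0.53710881 0.07986951 0.1976015 ] [ 1.00093994  3.47213244 -0.01358442]
```

View pics/side3.png

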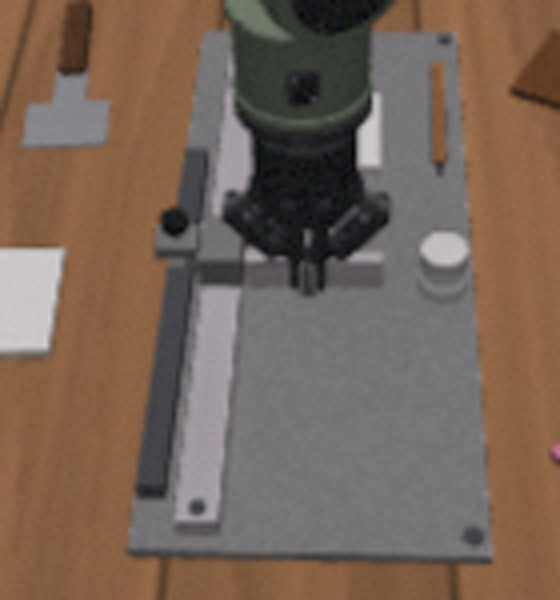

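View pics/top3.png

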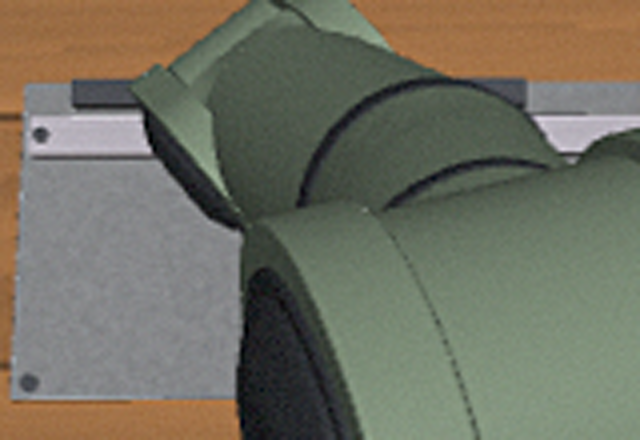

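Emit:
arm_command --deltas '[[[0, 0, 0, 0, 4, 0, 255], [0, 0, 0, 0, 4, 0, 255], [0, 0, 0, 0, 3, 0, 255], [0, 0, 0, 0, 2, 0, 255], [0, 0, 0, 0, 2, 0, 255]]]'

```text
clock: 6.5
eef_pos: [0.5369, 0.0661, 0.1977]
ee_rot: [-0.0, 1.0, -0.009, -0.0]
contact_force: [-1.4, 2.1, -1.3]
finger_gap: 0.0
```

Emit:
arm_command --deltas '[[[0, 0, 0, 0, 1, 0, 255], [0, 0, 0, 0, 1, 0, 255], [0, 0, 0, 0, 1, 0, 255], [0, 0, 0, 0, 1, 0, 255], [0, 0, 0, 0, 1, 0, 255]]]'

```text
clock: 7.12
eef_pos: [0.5369, 0.0609, 0.1978]
ee_rot: [0.0, 1.0, -0.009, 0.0]
contact_force: [-0.3, -0.4, 0.3]
finger_gap: -0.006
```

```bash
python3 - <<'E'
from h import *
p,r,s=sR();print(s["clock"],p,s["contact_force"])
c=read_camera("side");cv2.imwrite("pics/side4.png",cv2.resize(c["img"][160:240,200:300,::-1],None,fx=6,fy=6,interpolation=cv2.INTER_CUBIC))
E
```

```text
7.125 [0.5369214  0.06090104 0.19776086] [-0.33961959 -0.35115597  0.33941596]
```

View pics/side4.png

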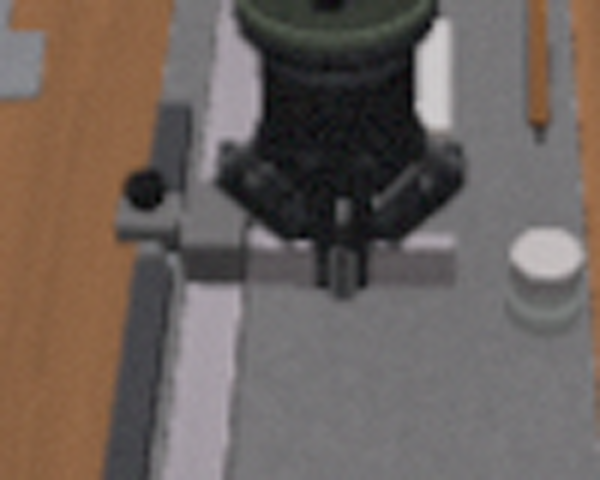

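Emit:
arm_command --deltas '[[[0, 0, 0, 0, -15, 0, 255], [0, 0, 0, 0, -15, 0, 255], [0, 0, 0, 0, 0, -40, 255], [0, 0, 0, -40, 0, -40, 255], [0, 0, 0, -40, 0, -40, 255]]]'

```text
clock: 7.8
eef_pos: [0.4561, 0.0938, 0.3186]
ee_rot: [-0.0, 1.0, -0.008, -0.0]
contact_force: [0.4, -0.2, 1.6]
finger_gap: 0.001
```

```bash
python3 - <<'E'
from h import *
p,r,s=sR();print(s["clock"],p,s["contact_force"])
c=read_camera("side");cv2.imwrite("pics/side5.png",cv2.resize(c["img"][160:240,200:300,::-1],None,fx=6,fy=6,interpolation=cv2.INTER_CUBIC))
for t,z in(("push_face",.029),("tile_face",.017),("pin_foot",.022),("notch",.028)):
    for q in landmark_of(t,"side")[:2]: print(t,round(q["score"],2),np.round(q["point"],1),px2w(c,q["point"],z).round(4))
E
```

```text
7.8 [0.45611281 0.09381146 0.31864892] [ 0.36007493 -0.16010355  1.62156535]
push_face 0.82 [257.9 202.1] [0.5343 0.0426 0.029 ]
push_face 0.25 [285.6 211.2] [0.448 0.082 0.029]
tile_face 0.56 [254.5 200.2] [0.5459 0.0222 0.017 ]
pin_foot 0.49 [222.4 201.2] [0.6492 0.0317 0.022 ]
notch 0.96 [222.8 204.2] [0.6456 0.051  0.028 ]
```

View pics/side5.png

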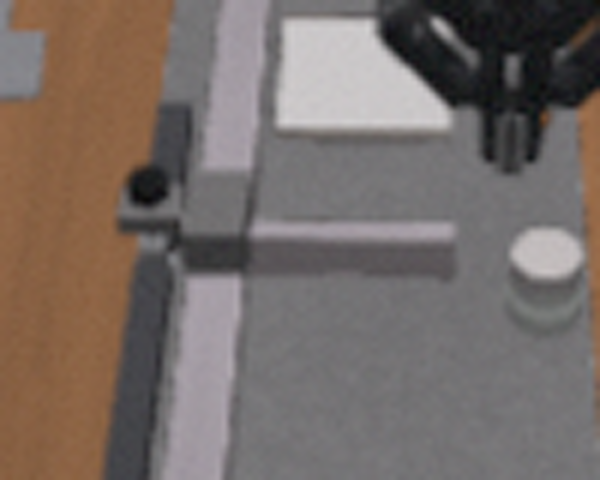

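```bash
python3 - <<'E'
from h import *
p,r,s=sR();x=r.apply([1,0,0]);y0=np.degrees(np.arctan2(x[1],x[0]))
N=10;g=np.array([.527,-.222,.24])
print(y0,plan(p,r,[p+(g-p)*k/N for k in range(1,N+1)],[-1]*N))
E
```

```text
-0.9828372207603444 [[-0.0, -0.0, 0.0, 7.0, 31.0, 8.0], [-0.0, -0.0, 0.0, 8.0, 32.0, 8.0], [-0.0, -0.0, 0.0, 7.0, 31.0, 7.0], [-0.0, -0.0, 0.0, 8.0, 32.0, 8.0], [-0.0, -0.0, 0.0, 7.0, 31.0, 8.0], [-0.0, -0.0, 0.0, 8.0, 31.0, 8.0], [-0.0, -0.0, 0.0, 7.0, 32.0, 7.0], [-0.0, -0.0, 0.0, 8.0, 31.0, 8.0], [-0.0, -0.0, 0.0, 7.0, 32.0, 8.0], [-0.0, -0.0, 0.0, 8.0, 31.0, 8.0]]
```

Emit:
arm_command --deltas '[[[0, 0, 0, 7, 31, 8, 110], [0, 0, 0, 8, 32, 8, 110], [0, 0, 0, 7, 31, 8, 110], [0, 0, 0, 8, 32, 8, 110], [0, 0, 0, 7, 31, 8, 110]]]'

```text
clock: 8.68
eef_pos: [0.4923, -0.066, 0.2761]
ee_rot: [-0.0, 1.0, -0.009, -0.001]
contact_force: [0.5, -0.1, 0.2]
finger_gap: 0.567
```

Emit:
arm_command --deltas '[[[0, 0, 0, 7, 32, 8, 110], [0, 0, 0, 7, 32, 8, 110], [0, 0, 0, 7, 32, 8, 110], [0, 0, 0, 7, 32, 8, 110], [0, 0, 0, 6, 30, 8, 110]]]'

```text
clock: 9.3
eef_pos: [0.5234, -0.2247, 0.2357]
ee_rot: [-0.0, 1.0, -0.009, -0.001]
contact_force: [-0.6, 0.9, -0.2]
finger_gap: 0.566
```

```bash
python3 - <<'E'
from h import *
p,r,s=sR();print(s["clock"],p,s["contact_force"],s["finger_gap"])
c=read_camera("top");cv2.imwrite("pics/top6.png",cv2.resize(c["img"][150:250,145:355,::-1],None,fx=3.8,fy=3.8,interpolation=cv2.INTER_CUBIC))
for t,z in(("push_face",.029),("tile_face",.017),("pin_foot",.022),("notch",.028)):
    for q in landmark_of(t,"top")[:2]: print(t,round(q["score"],2),np.round(q["point"],1),px2w(c,q["point"],z).round(4))
c=read_camera("side");cv2.imwrite("pics/side6.png",cv2.resize(c["img"][140:240,190:310,::-1],None,fx=6,fy=6,interpolation=cv2.INTER_CUBIC))
E
```

```text
9.3 [ 0.52337346 -0.22470198  0.23573487] [-0.61950108  0.85035677 -0.21759242] 0.5663061071171328
push_face 0.8 [237.3 194.1] [0.5382 0.0526 0.029 ]
tile_face 0.72 [244.9 198.4] [0.5268 0.0302 0.017 ]
tile_face 0.41 [242.1 159.5] [0.6493 0.0369 0.017 ]
```

View pics/top6.png

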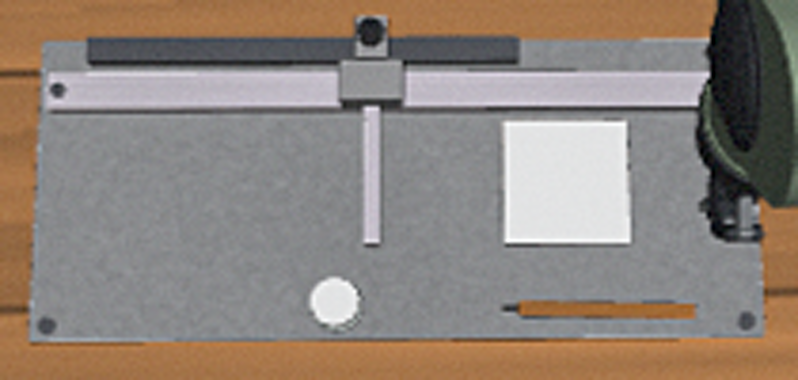

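View pics/side6.png

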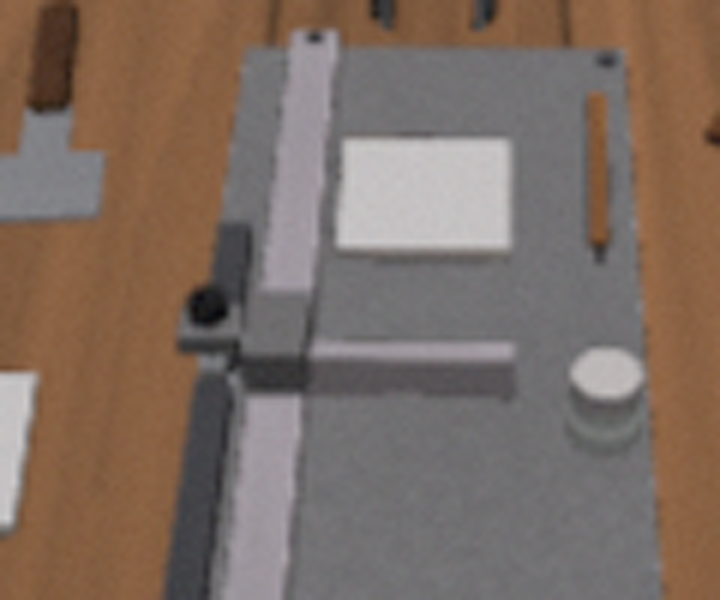

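```bash
python3 - <<'E'
from h import *
c=read_camera("top")
u,v=145+370/3.8,150+31/3.8
for du in(-1,0,1):print([px2w(c,(u+du,v+dv)).round(4).tolist() for dv in(-1,0,1)])
print("carriage",px2w(c,(145+371/3.8,150+82/3.8)),"lid",px2w(c,(145+335/3.8,150+300/3.8)))
f=lambda x,y,z:px2w(c,(145+(x+.5)/3.8-.5,150+(y+.5)/3.8-.5),z)[:2].round(4)
print("plate",f(363,110,.044),f(380,110,.044),f(363,242,.044),f(379,242,.044),"knob",f(370,31,.08))
E
```

```text
[[0.6382, 0.0373, 0.0792], [0.6347, 0.0373, 0.0807], [0.6328, 0.0375, 0.077]]
[[0.6373, 0.0343, 0.0821], [0.6351, 0.0344, 0.0794], [0.6319, 0.0345, 0.0797]]
[[0.6369, 0.0314, 0.083], [0.6345, 0.0315, 0.0809], [0.6321, 0.0316, 0.0789]]
carriage [0.59770354 0.03457406 0.06741668] lid [0.43100238 0.06453615 0.05679295]
plate [0.5823 0.0429] [0.5821 0.0295] [0.4777 0.0443] [0.4774 0.0319] knob [0.636  0.0355]
```

Emit:
arm_command --deltas '[[[0, 0, 0, 3, 0, 15, 110], [0, 0, 0, 0, 0, 15, 110], [0, 0, 0, 0, 0, 12, 110], [0, 0, 0, 0, 0, 2, 110], [0, 0, 0, 0, 0, 2, 110]]]'

```text
clock: 10.28
eef_pos: [0.5258, -0.2237, 0.1917]
ee_rot: [-0.0, 1.0, -0.009, 0.0]
contact_force: [-0.3, -0.6, 1.0]
finger_gap: 0.57
```

```bash
python3 - <<'E'
from h import *
p,r,s=sR();print(s["clock"],p,s["contact_force"],s["finger_gap"])
c=read_camera("side");cv2.imwrite("pics/side7.png",cv2.resize(c["img"][110:210,210:310,::-1],None,fx=6,fy=6,interpolation=cv2.INTER_CUBIC))
print(px2w(c,(252,150)))
E
```

```text
10.275 [ 0.52582537 -0.22373161  0.19167103] [-0.28086596 -0.58944999  0.97580952] 0.5704525898431971
[ 0.55986679 -0.21099959  0.04396442]
```

View pics/side7.png

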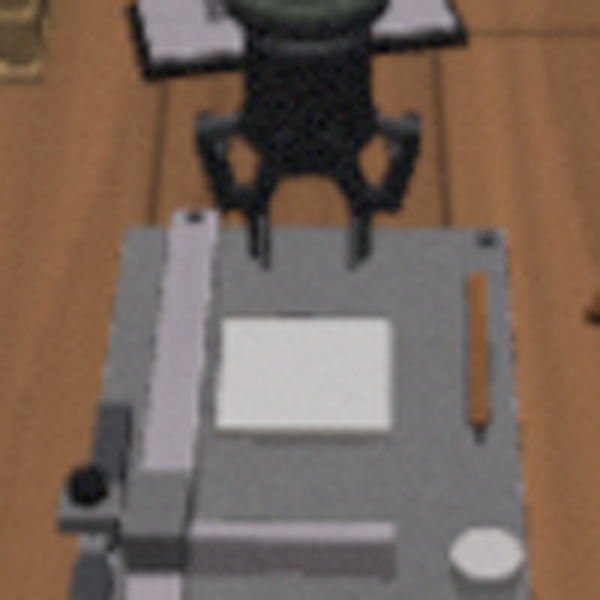

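Emit:
arm_command --deltas '[[[0, 0, 0, 0, 0, 1, 110], [0, 0, 0, 0, 0, 1, 110], [0, 0, 0, 0, 0, 1, 110], [0, 0, 0, 0, 0, 1, 110], [0, 0, 0, 0, 0, 0, 110]]]'

```text
clock: 10.95
eef_pos: [0.5257, -0.2237, 0.1876]
ee_rot: [-0.0, 1.0, -0.009, -0.0]
contact_force: [-0.0, -0.2, -1.1]
finger_gap: 0.571
```

```bash
python3 - <<'E'
from h import *
p,r,s=sR();print(s["clock"],p,s["contact_force"],s["finger_gap"])
c=read_camera("side");cv2.imwrite("pics/side8.png",cv2.resize(c["img"][135:175,235:295,::-1],None,fx=12,fy=12,interpolation=cv2.INTER_CUBIC))
for z in(.012,.016,.02,.024):
  for dx in(-.024,.024): print(z,w2px(c,[p[0]+dx,p[1]+.011,z]))
E
```

```text
10.95 [ 0.52572449 -0.22372994  0.18761833] [-0.00895926 -0.18199316 -1.05535276] 0.5714535804910656
0.012 [267.78827312 156.52527801]
0.012 [254.96267318 156.57316536]
0.016 [267.79144408 155.67736423]
0.016 [254.93850548 155.72626962]
0.02 [267.7946286  154.82582449]
0.02 [254.91423455 154.87575619]
0.024 [267.79782676 153.97063547]
0.024 [254.88985972 154.02160184]
```

View pics/side8.png

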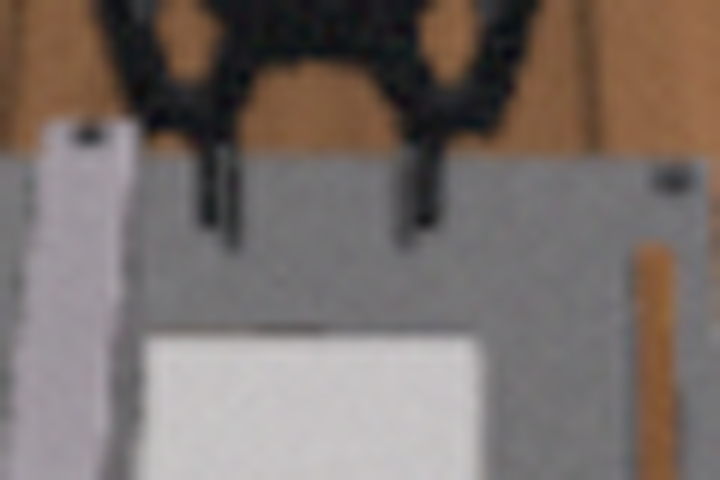

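Emit:
arm_command --deltas '[[[0, 0, 0, 0, -14, 0, 110], [0, 0, 0, 0, -14, 0, 110], [0, 0, 0, 0, -8, 0, 110], [0, 0, 0, 0, -6, 0, 110], [0, 0, 0, 0, -6, 0, 110]]]'

```text
clock: 11.62
eef_pos: [0.5266, -0.1756, 0.1877]
ee_rot: [0.0, 1.0, -0.009, 0.0]
contact_force: [0.3, -1.5, 0.7]
finger_gap: 0.57
```

Emit:
arm_command --deltas '[[[0, 0, 0, 0, -6, 0, 110], [0, 0, 0, 0, -7, 0, 110], [0, 0, 0, 0, -8, 0, 110], [0, 0, 0, 0, -8, 0, 110], [0, 0, 0, 0, -6, 0, 110]]]'

```text
clock: 12.25
eef_pos: [0.5272, -0.1401, 0.1877]
ee_rot: [-0.0, 1.0, -0.009, -0.0]
contact_force: [-0.3, -1.9, 0.5]
finger_gap: 0.565
```

```bash
python3 - <<'E'
from h import *
p,r,s=sR();print(s["clock"],p,s["contact_force"],s["finger_gap"])
c=read_camera("side");cv2.imwrite("pics/side9.png",cv2.resize(c["img"][130:230,210:310,::-1],None,fx=6,fy=6,interpolation=cv2.INTER_CUBIC))
E
```

```text
12.25 [ 0.52723377 -0.14012493  0.18770783] [-0.34581838 -1.89995305  0.48685123] 0.5651739449059496
```

View pics/side9.png

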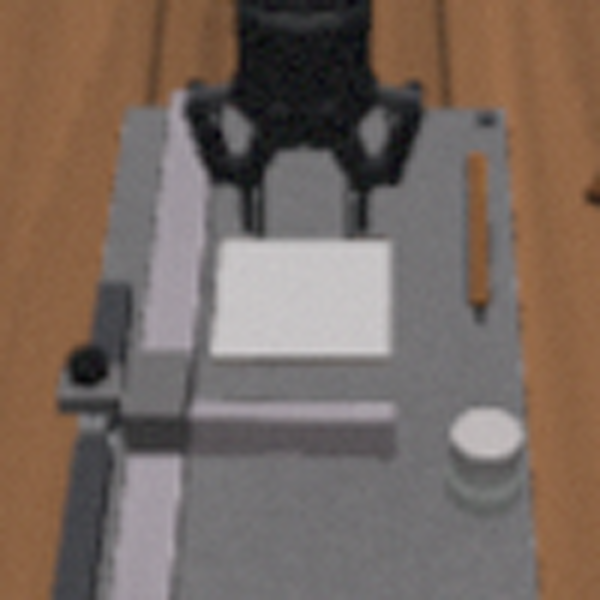

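Emit:
arm_command --deltas '[[[0, 0, 0, 0, -7, 0, 110], [0, 0, 0, 0, -8, 0, 110], [0, 0, 0, 0, -8, 0, 110], [0, 0, 0, 0, -8, 0, 110], [0, 0, 0, 0, -7, 0, 110]]]'

```text
clock: 12.92
eef_pos: [0.5279, -0.1021, 0.1877]
ee_rot: [-0.0, 1.0, -0.009, -0.0]
contact_force: [-0.1, -1.6, 0.1]
finger_gap: 0.568
```

Emit:
arm_command --deltas '[[[0, 0, 0, 0, -4, 0, 110], [0, 0, 0, 0, -3, 0, 110], [0, 0, 0, 0, -3, 0, 110], [0, 0, 0, 0, -2, 0, 110], [0, 0, 0, 0, 0, 0, 110]]]'

```text
clock: 13.55
eef_pos: [0.5281, -0.0906, 0.1877]
ee_rot: [-0.0, 1.0, -0.009, 0.0]
contact_force: [0.7, 0.0, -0.2]
finger_gap: 0.57
```

```bash
python3 - <<'E'
from h import *
p,r,s=sR();print(s["clock"],p,s["contact_force"],s["finger_gap"])
c=read_camera("side");cv2.imwrite("pics/side10.png",cv2.resize(c["img"][150:220,215:295,::-1],None,fx=8,fy=8,interpolation=cv2.INTER_CUBIC))
E
```

```text
13.55 [ 0.52814529 -0.0905928   0.18771739] [ 0.72024674  0.03451831 -0.16503805] 0.5695208991670467
```

View pics/side10.png

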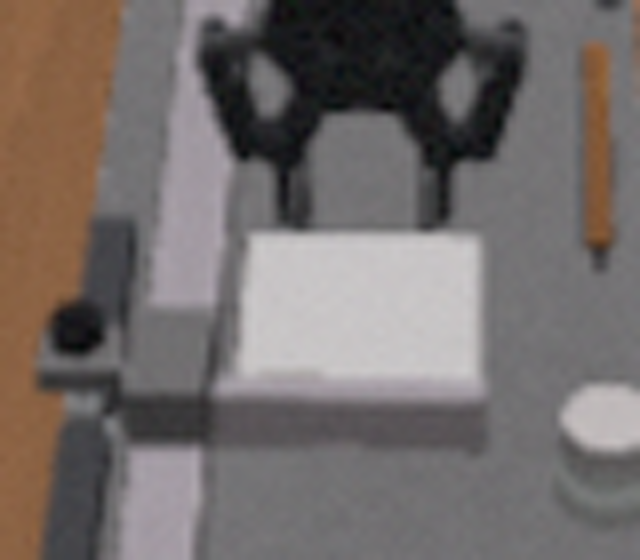

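Emit:
arm_command --deltas '[[[0, 0, 0, 0, -2, 0, 110], [0, 0, 0, 0, -1, 0, 110], [0, 0, 0, 0, -1, 0, 110], [0, 0, 0, 0, -1, 0, 110], [0, 0, 0, 0, -1, 0, 110]]]'

```text
clock: 14.22
eef_pos: [0.5282, -0.0847, 0.1877]
ee_rot: [-0.0, 1.0, -0.009, -0.0]
contact_force: [-1.2, -1.5, -0.3]
finger_gap: 0.567
```

Emit:
arm_command --deltas '[[[0, 0, 0, 0, -1, 0, 110], [0, 0, 0, 0, -0.5, 0, 110], [0, 0, 0, 0, -0.5, 0, 110], [0, 0, 0, 0, 0, 0, 110], [0, 0, 0, 0, 0, 0, 110]]]'

```text
clock: 14.85
eef_pos: [0.5282, -0.0827, 0.1877]
ee_rot: [-0.0, 1.0, -0.009, -0.0]
contact_force: [0.2, 0.0, -0.8]
finger_gap: 0.568
```

```bash
python3 - <<'E'
from h import *
p,r,s=sR();print(s["clock"],p,s["contact_force"],s["finger_gap"])
c=read_camera("side");cv2.imwrite("pics/side11.png",cv2.resize(c["img"][150:220,215:295,::-1],None,fx=8,fy=8,interpolation=cv2.INTER_CUBIC))
E
```

```text
14.85 [ 0.5282493  -0.08272791  0.1876827 ] [ 0.17644907  0.03943953 -0.77472372] 0.5675628734110189
```

View pics/side11.png

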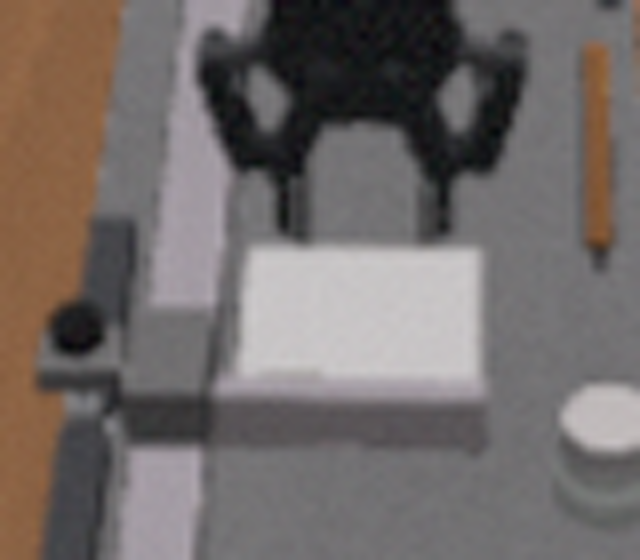

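Emit:
arm_command --deltas '[[[0, 0, 0, 0, -0.5, 0, 110], [0, 0, 0, 0, -0.5, 0, 110], [0, 0, 0, 0, -0.5, 0, 110], [0, 0, 0, 0, 0, 0, 110], [0, 0, 0, 0, 0, 0, 110]]]'

```text
clock: 15.52
eef_pos: [0.5283, -0.0812, 0.1877]
ee_rot: [-0.0, 1.0, -0.009, 0.0]
contact_force: [0.2, -0.1, -0.0]
finger_gap: 0.57
```

```bash
python3 - <<'E'
from h import *
p,r,s=sR();print(s["clock"],p,s["contact_force"])
E
```

```text
15.525 [ 0.52828245 -0.08121606  0.18770128] [ 0.18082756 -0.11980351 -0.00613169]
```

Emit:
arm_command --deltas '[[[0, 0, 0, 0, -0.5, 0, 110], [0, 0, 0, 0, -0.5, 0, 110], [0, 0, 0, 0, 0, 0, 110], [0, 0, 0, 0, 0, 0, 110], [0, 0, 0, 0, 0, 0, 110]]]'

```text
clock: 16.15
eef_pos: [0.5283, -0.0802, 0.1877]
ee_rot: [-0.0, 1.0, -0.009, 0.0]
contact_force: [-0.4, -0.4, -0.4]
finger_gap: 0.572
```

Emit:
arm_command --deltas '[[[0, 0, 0, 0, -0.5, 0, 110], [0, 0, 0, 0, -0.5, 0, 110], [0, 0, 0, 0, 0, 0, 110], [0, 0, 0, 0, 0, 0, 110], [0, 0, 0, 0, 0, 0, 110]]]'

```text
clock: 16.77
eef_pos: [0.5283, -0.0794, 0.1877]
ee_rot: [0.0, 1.0, -0.009, 0.0]
contact_force: [0.9, -4.1, -0.8]
finger_gap: 0.567
```

```bash
python3 - <<'E'
from h import *
p,r,s=sR();print(s["clock"],p,s["contact_force"])
c=read_camera("side");cv2.imwrite("pics/side12.png",cv2.resize(c["img"][150:220,215:295,::-1],None,fx=8,fy=8,interpolation=cv2.INTER_CUBIC))
E
```

```text
16.775 [ 0.5283397  -0.0793576   0.18770451] [ 0.8649552  -4.10472512 -0.77116536]
```

View pics/side12.png

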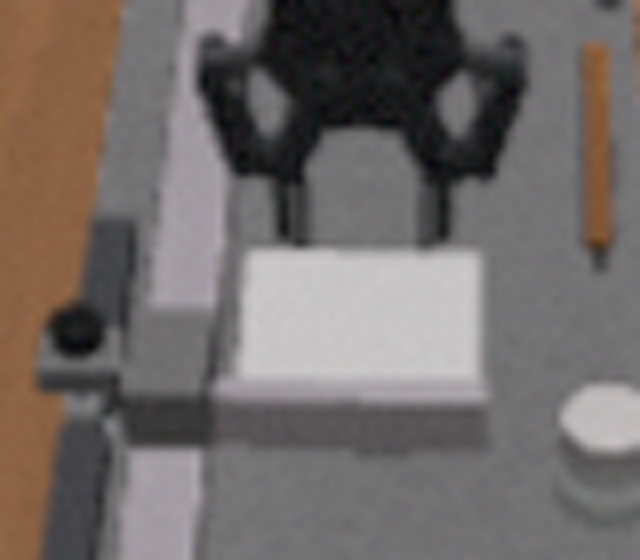

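Contact force holds at 4 N: the tile is seated. I'll retreat and check.

Emit:
arm_command --deltas '[[[0, 0, 0, 0, 3, 0, 110], [0, 0, 0, 0, 20, 0, 110], [0, 0, 0, 0, 40, 0, 110], [0, 0, 0, 0, 40, -40, 110], [0, 0, 0, 0, 40, -50, 110]]]'

```text
clock: 17.45
eef_pos: [0.5253, -0.2223, 0.277]
ee_rot: [-0.001, 1.0, -0.009, -0.001]
contact_force: [1.0, 0.2, -0.2]
finger_gap: 0.575
```

Emit:
arm_command --deltas '[[[0, 0, 0, 0, 30, -40, 110], [0, 0, 0, 0, 0, 0, 110], [0, 0, 0, 0, 0, 0, 110], [0, 0, 0, 0, 0, 0, 110], [0, 0, 0, 0, 0, 0, 110]]]'

```text
clock: 18.08
eef_pos: [0.5253, -0.2505, 0.3158]
ee_rot: [-0.0, 1.0, -0.008, -0.001]
contact_force: [0.5, -0.3, -0.0]
finger_gap: 0.567
```

```bash
python3 - <<'E'
from h import *
p,r,s=sR();print(s["clock"],p,s["contact_force"],s["qd"])
c=read_camera("top");cv2.imwrite("pics/top13.png",cv2.resize(c["img"][150:250,145:355,::-1],None,fx=3.8,fy=3.8,interpolation=cv2.INTER_CUBIC))
print([px2w(c,(145+370/3.8+d,150+31/3.8)).round(4).tolist() for d in(-1,0,1)])
for o in outline_of("tile","top")[:3]:
    cn=max(cv2.findContours(o["mask"].astype(np.uint8),0,1)[0],key=cv2.contourArea)
    q=cv2.minAreaRect(np.array([px2w(c,a,.022)[:2] for a in cn[:,0].astype(float)],np.float32));print(o["score"],q)
for t,z in(("push_face",.029),("tile_face",.017)):
    for q in landmark_of(t,"top")[:2]: print(t,round(q["score"],2),px2w(c,q["point"],z).round(4))
c=read_camera("side");cv2.imwrite("pics/side13.png",cv2.resize(c["img"][140:230,210:310,::-1],None,fx=6,fy=6,interpolation=cv2.INTER_CUBIC))
E
```

```text
18.075 [ 0.52534258 -0.25051246  0.31575898] [ 0.53029664 -0.32136603 -0.00469896] [ 0.00396338 -0.00264394  0.00111254 -0.00294544 -0.00200167  0.00194805
  0.0015958 ]
[[0.6359, 0.0374, 0.0768], [0.6348, 0.0344, 0.0803], [0.6348, 0.0315, 0.0801]]
0.79 ((0.526492714881897, -0.01878565549850464), (0.09746011346578598, 0.09829726815223694), 88.87641906738281)
0.73 ((0.2925436496734619, 0.22316791117191315), (0.10056756436824799, 0.10139759629964828), 37.95149612426758)
0.7 ((0.2886936366558075, -0.20629556477069855), (0.09859424084424973, 0.1002754345536232), 61.64527893066406)
push_face 0.78 [0.5413 0.0558 0.029 ]
tile_face 0.74 [0.5281 0.035  0.017 ]
```

View pics/top13.png

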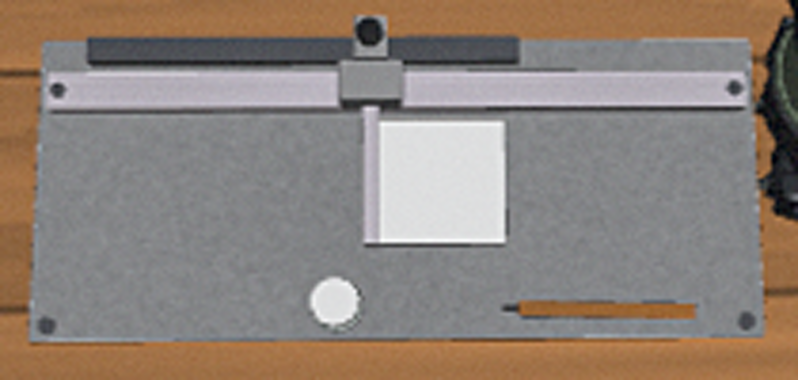

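View pics/side13.png

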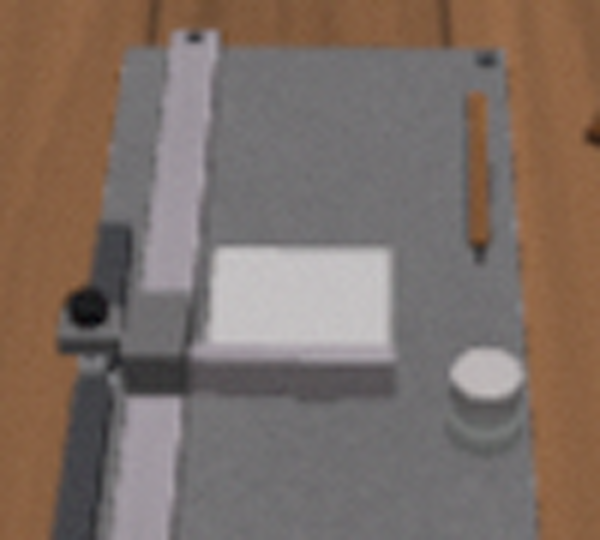

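```bash
python3 -c "
from workcell import *
print(finish_job())"
```

```text
the job is handed in; nothing more can be done
None
```

I pushed the stop about 137 mm along the rail until its spring pin dropped into the notch. Then I pushed the tile about 98 mm along the fence with two part-open fingers, backed the arm off, and handed the job in at about 18 s. `finish_job()` gives no verdict, so what follows rests on my own last checks:

- **Pin:** The knob top reads about 80 mm above the bench, against about 86 mm when riding on the bar. Its position along the rail (y ≈ 0.0355 m) matches the notch centre I measured at the start. After the tile push, the plate and knob looked unmoved in the pictures and the knob depth readings agreed.
- **Tile:** The push ended on a steady contact force of about 4 N, below the 9–10 N that would push the pin out. The tile's centre is at y ≈ −0.0188 m, against −0.019 m predicted. It lies within about 0.1° of square to the board, roughly 8 mm from the fence, and no gap to the plate shows in either camera.
- **Bystanders and arm:** The jar and pencil look unmoved in the last pictures. I did not re-check the float, trowel, scraper or spare tile at the end, but the arm never went near them at low height. The arm was clear and at rest when I handed in.

**Disagreements:**
- The network's landmarks for the stop's faces were a few millimetres off from my edge measurements, so I relied on the edges, depth and contact force.
- One side picture taken just before I backed off the stop showed it about 12 mm short of where it ended. The later pictures from both cameras agree that it is seated in the notch.

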